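Weigh a new tin and slot it into the stock row

ROBOT

A 6-joint arm with a two-finger parallel gripper is mounted at the origin on the work surface. World frame = base frame: x ahead of the robot, y to its left, z up, the work surface at z = 0. Lengths are in m, angles in degrees, forces in N, time in s.
With the tool pointing down it reaches from about 0.25 to 0.725 m from the base axis. Payload 9.7 kg.
Tool frame: the origin (TCP) lies midway between the tips of the shut fingers; the grasp point (between the pads) lies 19 mm behind it (bot.hold_point_z is the distance from the TCP to the grasp point, in m); z points along the fingers, y is the line along which they close (so a half turn about z gives the same grasp; the last joint's range is limited). The gripper opens to 85 mm and grips with 20 to 120 N. Pads are 22 mm wide; open, the fingers measure 114 mm over their backs; the gripper's body (76 mm by 85 mm) begins 54 mm behind the grasp point. The pads swing forward as they close: fully open they stand 13 mm farther back than shut.
Start: joints at [-64.286, 4.979, 10.078, 95.1, 0, 90], TCP at [0.239, -0.496, 0.231] pointing down, gripper open.
Joint ranges: [-179.16, 179.16], [-48.56, 103.87], [-65.8, 70.77], [-126.05, 130.52], [-82.76, 87.17], [-180, 180]. Speed limits (degrees/s): [127.2, 127.2, 147.25, 180, 180, 180].

INTERFACE

Orientations are given as [roll, pitch, yaw] about the fixed x, y, z axes, in that order (R = Rz(yaw) Ry(pitch) Rx(roll)).
In Python, from workcell import bot gives the robot as it stands.
- The arm moves only by the tool play_rows, never from a script. Its argument "steps" is a list that holds one entry, the list of rows, each a list of 4 numbers: the shift along the tool's x, y, z in m, then the turn about the tool's z in rad. In form: [[[tx, ty, tz, yaw], ...]]. A call has exactly 5 rows; each row shifts and turns the commanded pose from where the row before left it, along the tool's axes as they then stand; what a row does not reach is not made up. A row lasts 1/12 s, in which the tool goes at most 41.7 mm and 7.16 degrees, less where a joint would pass 70% of its speed; a pose out of reach is approached as far as the arm can. A call is refused whole if a number of a shift passes 0.0417 or a number of a turn 0.125, either way. A call with a gripper value outside its range is refused whole. "gripper" is the finger opening in m, from 0 to 0.0854, set as the call begins (left out, the last holds). The fingers move at their own pace and stop on an object; "squeeze" is the grip in N (left out, the last holds). Time passes only in rows, so rows that do not move let the fingers close, or fill a call up. It gives the time, the measured TCP pose, the force, the opening and the grip force at its end, in the units of the state.
- bot.get_obs(): the state, without advancing time (a new reading comes with each control period).
- bot.camera(name): name is "scene" or "top" or "wrist"; returns a dict with "img" (480x640x3 uint8, blue, green, red), "vfov" (degrees; the focal length in pixels is half the picture's height over the tangent of half this angle, whatever the lens; pixels are square), "cx", "cy" (the principal point, pixels), "xyz" and "attitude" of the camera in the world. Camera axes: x right, y down, z forward; pixel columns grow to the right and rows downward; lengths in m; the calibration is good to about 2 mm. A picture is of the moment at which its call begins. There is no depth.
- bot.job_done(): hands the job in; it is judged then, once.
The state is a dict: "time": time; "q": joint angles; "qd": joint speeds; "joint_efforts": joint torques, N m; "ee_pos": TCP position; "tcp_rot": TCP orientation; "wrist_force": force on the tool from outside, world axes, zero at the start; "torque": the same for the moment, N m; "opening": finger opening in m; "grasp_force": force on a finger pad.
Only numpy, scipy, OpenCV 4.12 (cv2) and the standard library are available. Lean on these libraries where they do the work, as an engineer would, in place of code of your own. Each camera call takes 0.05 s, during which the arm holds its last target. There are 200 camera calls.

TASK

Take the yellow-banded tin out of its delivery carton and stand it, fully on the scale's pan, let go, for about a second to be weighed. Then nudge the tins in the tray apart to open a gap just to the left (seen from the robot) of the red-banded tin, and slide the yellow tin into it, so that it stands on the tray floor in line with the others, right beside the red one. All tins must end upright in the tray; knock nothing over and leave the other things on the bench where they are.

Things in the scene. Friction and masses are not known exactly. Their poses are not given: they have to be found in the camera images.
- tin_yellow: white tin with yellow band and top, the newly delivered one: oblong tin 56 mm (its x) x 46 mm (its y) x 70 mm tall (its z), about 0.20 kg; the cap on top is too flat to grip. Origin at the centre of its underside. It starts upright in the carton.
- tin_red: row tin with red band and top: oblong tin 56 mm (its x) x 46 mm (its y) x 70 mm tall (its z), about 0.20 kg; the cap on top is too flat to grip. Origin at the centre of its underside. Row tins start upright in the tray, side by side with about 1 mm between their 56 mm wide faces, their x along the tray's x.
- tin_blue: row tin with blue band and top, same size and origin.
- tin_green: row tin with green band and top, same size and origin.
- tin_end_left: row tin with grey band and top at the left (+y) end of the row, same size and origin.
- tin_end_right: row tin with grey band and top at the right (-y) end of the row, same size and origin.
- tray: fixed dark steel tray with the row of five tins. Origin: centre of its underside; y along the row (robot's left), x across it. Floor 6 mm thick; inside 296 mm (y) x 66 mm (x); front and back lips 20 mm high, end walls 50 mm, from the table. The row starts in the middle, some 31 mm free at each end: both sides must be pushed to make room. Tins slide with a few N.
- carton: fixed open delivery carton. Origin: centre of its underside; outside 148 mm (x) x 70 mm (y) x 77 mm high; walls and floor 4 mm. The tin in it has its 46 mm thickness along the carton's x, with 39 to 55 mm free on either side there, but only about 3 mm free at its 56 mm ends; its top is 3 mm below the rim.
- pan (a point): centre of the top face of the fixed scale's square steel pan, 140 x 140 mm, 50 mm above the table; axes along the pan's sides. The scale's case (200 x 150 mm) is lower than the pan.
- aerosol: bystander: red aerosol can, 60 mm across, 190 tall; origin at the centre of its underside.
- mix_cup: bystander: clear mixing cup, 84 mm across, 110 tall; origin at the centre of its underside.
- round_tin: bystander: bare metal round tin, 86 mm across, 106 tall; origin at the centre of its underside.
- tape: bystander: yellow roll of tape lying flat, 100 mm across, 24 high; origin at the centre of its underside.
- sanding_block: bystander: blue sanding block 120 x 65 x 30 mm; origin at the centre of its underside.
- tinter: bystander: white bottle with blue label and black cap, 72 mm across, 180 tall; origin at the centre of its underside.

How it is judged (in metres and radians):
On the way:
1. the yellow tin stands upright on the scale's pan, let go and at rest, for half a second (x of tin_yellow in the frame of pan between -0.05 and 0.05 m and y of tin_yellow in the frame of pan between -0.05 and 0.05 m and z of tin_yellow in the frame of pan between -0.003 and 0.004 m and angle between tin_yellow's own z axis and vertical below 0.06 rad and linear speed of tin_yellow below 0.02 m/s and contact force between tin_yellow and the fingers below 0.1 N and contact force between tin_yellow and the arm below 0.1 N), for 0.5 s.
At the end, for the whole second after the job is handed in: All six tins stand on the tray floor (4 mm), upright (0.07 rad), within 12 mm of its centre line; the yellow one is released, at rest, in line with the tray (0.15 rad), its centre 42 to 71 mm left (+y) of the red tin's (y of tin_yellow in the frame of tin_red between 0.042 and 0.071 m and x of tin_yellow in the frame of tray between -0.012 and 0.012 m and z of tin_yellow in the frame of tray between 0.002 and 0.01 m and angle between the x axis of tin_yellow and the x axis of tray, either way round below 0.15 rad and linear speed of tin_yellow below 0.01 m/s and contact force between tin_yellow and the fingers below 0.1 N and contact force between tin_yellow and the arm below 0.1 N and angle between each of tin_yellow, tin_end_left, tin_red, tin_blue, tin_green, tin_end_right's own z axis and vertical below 0.07 rad and z of tin_end_left in the frame of tray between 0.002 and 0.01 m and x of tin_end_left in the frame of tray between -0.012 and 0.012 m and y of tin_end_left in the frame of tray between -0.13 and 0.13 m and z of tin_red in the frame of tray between 0.002 and 0.01 m and x of tin_red in the frame of tray between -0.012 and 0.012 m and y of tin_red in the frame of tray between -0.13 and 0.13 m and z of tin_blue in the frame of tray between 0.002 and 0.01 m and x of tin_blue in the frame of tray between -0.012 and 0.012 m and y of tin_blue in the frame of tray between -0.13 and 0.13 m and z of tin_green in the frame of tray between 0.002 and 0.01 m and x of tin_green in the frame of tray between -0.012 and 0.012 m and y of tin_green in the frame of tray between -0.13 and 0.13 m and z of tin_end_right in the frame of tray between 0.002 and 0.01 m and x of tin_end_right in the frame of tray between -0.012 and 0.012 m and y of tin_end_right in the frame of tray between -0.13 and 0.13 m); the robot touches nothing.
It fails at once if a row tin is knocked over (tilted more than 0.4 rad) (angle between any of tin_end_left, tin_red, tin_blue, tin_green, tin_end_right's own z axis and vertical above 0.4 rad).
It fails at once if another thing on the bench is moved by more than 30 mm (distance of any of aerosol, mix_cup, round_tin, tape, sanding_block, tinter from where it was at the start of the episode above 0.03 m).
It also fails if it takes over 70 s, if anything falls off the work surface, if the arm or the gripper's body presses on something with over 40 N, if the wrist force passes 120 N, or if a joint passes its speed limit or range.

## Working session

There is one attempt and no reset: what is moved stays moved. The work goes in short steps, Python scripts to look and compute and a tool call to move; the robot and the scene stay as the last step left them, time stands still between calls to the robot, and variables do not carry over. Pictures are saved under pics/ and viewed, at most 10 in all, crops included, and the job is handed in when it is done.

Besides the shell and the picture viewer there is one more tool, called after "Call:" as name(argument=value, ...) on one line, values as JSON. play_rows: Moves the arm, as the interface text tells. Its arguments: {"type":"object","properties":{"steps":{"type":"array","items":{"type":"array","items":{"type":"array","items":{"type":"number"}}}},"gripper":{"type":"number"},"squeeze":{"type":"number"}},"required":["steps"]}

```bash
mkdir -p pics; cat > h.py <<'E'
import numpy as np,cv2
from scipy.spatial.transform import Rotation as R
from workcell import bot
def shot(n,save=None):
    c=bot.camera(n)
    if save: cv2.imwrite('pics/'+save,c['img'])
    return c
def cast(c,uv,z):
    f=240/np.tan(np.radians(c['vfov'])/2)
    uv=np.atleast_2d(uv).astype(float)
    d=np.c_[(uv[:,0]-c['cx'])/f,(uv[:,1]-c['cy'])/f,np.ones(len(uv))]
    a=np.array(c['attitude'])
    M=R.from_euler('xyz',a,degrees=True).as_matrix() if a.size==3 else a
    d=d@M.T; o=np.array(c['xyz'])
    return o+d*((z-o[2])/d[:,2])[:,None]
E
python3 - <<'E'
from h import *
for n in('scene','top'):
    c=shot(n,n+'0.png'); print(n,{k:v for k,v in c.items() if k!='img'})
print(bot.get_obs())
E
```

```text
scene {'vfov': 45.04742605268093, 'cx': 320.0969221474689, 'cy': 246.28080728383082, 'xyz': array([ 1.45452912, -0.68899873,  0.95882645]), 'attitude': array([-128.50407961,    1.06791158,   53.0387926 ])}
top {'vfov': 52.11703526943532, 'cx': 315.78562258856226, 'cy': 236.7512777414511, 'xyz': array([ 0.36864318, -0.00743421,  1.68712801]), 'attitude': array([-174.38184581,    0.75524351,  -90.79111931])}
{'time': 0.1, 'q': array([-6.42874314e+01,  5.00846636e+00,  1.00400575e+01,  9.50988021e+01,
       -1.46923964e-03,  8.99989927e+01]), 'qd': array([-0.02408474,  0.01753569,  0.11990072,  0.03526677,  0.01135363,
        0.00821677]), 'joint_efforts': array([ 2.39425593e-03, -5.21563232e+01,  4.65652835e+01,  1.60578807e-02,
        8.37754715e-05, -1.37777337e-05]), 'ee_pos': array([ 0.2385309 , -0.49536933,  0.23065852]), 'tcp_rot': array([-1.79932789e+02,  1.46805696e-03,  2.57135777e+01]), 'wrist_force': array([-0.25272028,  0.56307467,  1.35792299]), 'torque': array([ 0.02163568,  0.03533244, -0.00817326]), 'grasp_force': 0.0, 'opening': 0.0850339658430894}
```

View pics/top0.png

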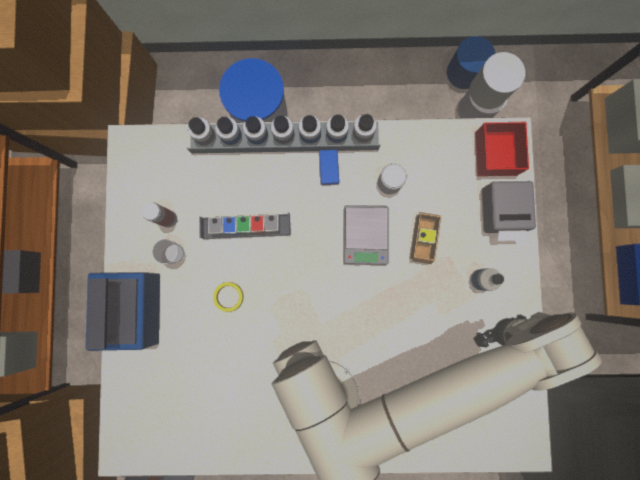

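View pics/scene0.png

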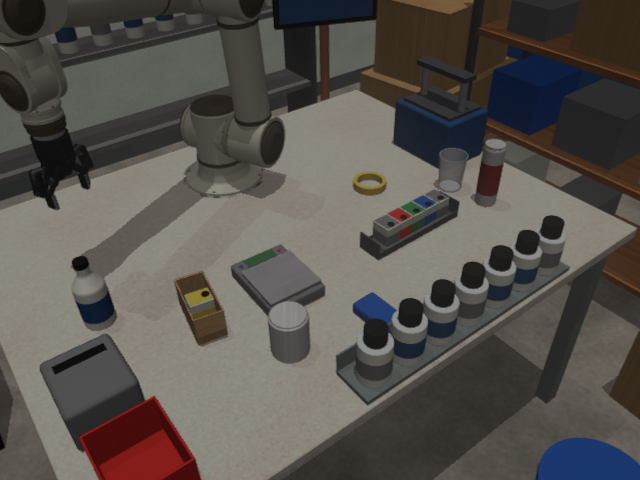

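The top view (up = +x, left = +y) shows the tray row at about (245,225). From left to right it is grey, blue, green, red, grey, so the gap goes between green and red. The carton with the yellow tin is at (427,237), the pan at (366,230), and the gripper at (500,330). The scene view agrees.

```bash
python3 - <<'E'
from h import *
c=shot('top'); im=c['img']; hsv=cv2.cvtColor(im,cv2.COLOR_BGR2HSV)
def mask(lo,hi,x0,y0,x1,y1):
    m=cv2.inRange(hsv,np.array(lo),np.array(hi)); k=np.zeros_like(m);k[y0:y1,x0:x1]=m[y0:y1,x0:x1];return k
def rep(n,m,z):
    cs,_=cv2.findContours(m,cv2.RETR_EXTERNAL,cv2.CHAIN_APPROX_NONE)
    ct=max(cs,key=cv2.contourArea); p=cv2.boxPoints(cv2.minAreaRect(ct))
    w=cast(c,p,z)[:,:2]; e=np.diff(np.r_[w,w[:1]],axis=0); L=np.linalg.norm(e,axis=1); i=L.argmax()
    print(n,'c',w.mean(0).round(4),'sz',L[:2].round(3),'long ang',np.degrees(np.arctan2(e[i,1],e[i,0])).round(1)%180,cv2.contourArea(ct))
rep('yellow',mask((22,120,90),(35,255,255),405,205,450,270),.074)
rep('carton',mask((8,60,40),(35,255,255),405,205,445,270),.077)
rep('red',mask((0,150,80),(6,255,255),195,205,295,245),.076)
rep('green',mask((45,120,60),(75,255,255),195,205,295,245),.076)
rep('blue',mask((100,150,80),(125,255,255),195,205,295,245),.076)
rep('tray',mask((0,0,0),(180,255,95),195,205,295,245),.03)
rep('pan',mask((0,0,90),(180,60,190),340,200,392,252),.05)
big=cv2.resize(im[195:280,190:450],None,fx=3,fy=3,interpolation=cv2.INTER_CUBIC)
cv2.imwrite('pics/crop.png',big)
E
```

```text
yellow c [ 0.5274 -0.3557] sz [0.038 0.046] long ang 81.9 110.0
carton c [ 0.5185 -0.3501] sz [0.162 0.078] long ang 168.7 1008.0
red c [0.5745 0.2074] sz [0.03  0.037] long ang 179.9 60.5
green c [0.5604 0.2655] sz [0. 0.] long ang 0.0 0.0Traceback (most recent call last):
  File "<stdin>", line 14, in <module>
  File "<stdin>", line 7, in rep
ValueError: max() iterable argument is empty
```

Call:
play_rows(steps=[[[0.032,0,-0.003,0],[0.032,0,-0.003,0],[0.032,0,-0.003,0],[0.032,0,-0.003,0],[0.032,0,-0.003,0]]])

```text
time: 0.57
ee_pos: [0.3839, -0.4252, 0.2462]
tcp_rot: [-180.0, 0.0, 25.7]
wrist_force: [-0.1, 0.1, 0.5]
opening: 0.0853
grasp_force: 0.0
```

Call:
play_rows(steps=[[[0.032,0,-0.003,0],[0.032,0,-0.003,0],[0.032,0,-0.003,0],[0.032,0,-0.003,0],[0.032,0,-0.003,0]]])

```text
time: 0.98
ee_pos: [0.5282, -0.3557, 0.2611]
tcp_rot: [-180.0, 0.0, 25.7]
wrist_force: [0.7, -0.7, 0.2]
opening: 0.0855
grasp_force: 0.0
```

Call:
play_rows(steps=[[[0,0,0,-0.115],[0,0,0,-0.115],[0,0,0,-0.115],[0,0,0,-0.115],[0,0,0,-0.115]]])

```text
time: 1.4
ee_pos: [0.527, -0.3565, 0.2608]
tcp_rot: [-180.0, -0.0, 59.0]
wrist_force: [-0.4, -0.1, -0.2]
opening: 0.0856
grasp_force: 0.0
```

Call:
play_rows(steps=[[[0,0,0,-0.115],[0,0,0,-0.115],[0,0,0,-0.115],[0,0,0,0],[0,0,0,0]]])

```text
time: 1.82
ee_pos: [0.5269, -0.3567, 0.261]
tcp_rot: [-180.0, -0.0, 78.2]
wrist_force: [-0.1, 0.2, -0.2]
opening: 0.0854
grasp_force: 0.0
```

```bash
python3 - <<'E'
from h import *
c=shot('wrist','w1.png'); print({k:v for k,v in c.items() if k!='img'})
o=bot.get_obs();print(o['ee_pos'],o['tcp_rot'],o['q'])
c=shot('top'); im=c['img']
big=cv2.resize(im[195:280,190:450],None,fx=3,fy=3,interpolation=cv2.INTER_CUBIC)
a=np.vstack([big,np.zeros((10,780,3),np.uint8)])
cv2.imwrite('pics/crop.png',a)
E
```

```text
{'vfov': 61.75369243498074, 'cx': 315.9425603587007, 'cy': 235.30260932207818, 'xyz': array([ 0.54024044, -0.28784245,  0.40338472]), 'attitude': array([ 1.63954476e+02, -3.37201624e-02, -1.17626753e+01])}
[ 0.52692958 -0.35669457  0.26103932] [-1.79979839e+02 -7.86447235e-03  7.81924957e+01] [-3.40950936e+01  1.85207814e+01  2.92436446e+01  1.00744501e+02
 -3.69374101e-04  6.77124093e+01]
```

View pics/w1.png

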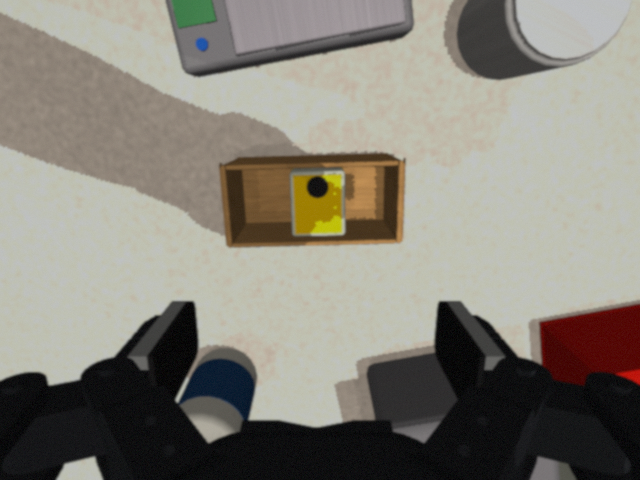

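View pics/crop.png

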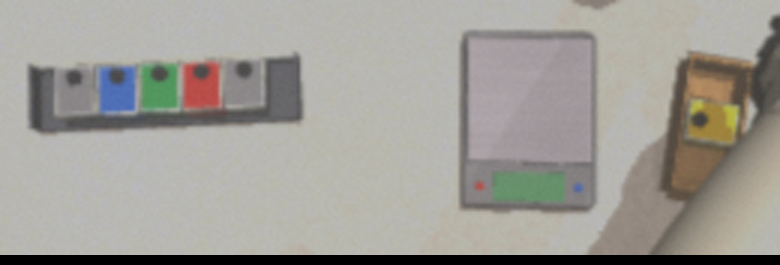

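The wrist view shows the tin top inside the carton, with corners at about (291,170) and (345,236), and the rim spanning (221,160) to (405,243). In the crop, the red tin is at (202,86) and the pan at (467..593, 37..160).

```bash
python3 - <<'E'
from h import *
w=shot('wrist'); hsv=cv2.cvtColor(w['img'],cv2.COLOR_BGR2HSV)
m=cv2.inRange(hsv,(20,170,60),(36,255,255)); m[:150]=0;m[250:]=0
m=cv2.morphologyEx(m,cv2.MORPH_OPEN,np.ones((3,3)))
cs,_=cv2.findContours(m,0,1);ct=max(cs,key=cv2.contourArea);r=cv2.minAreaRect(cv2.convexHull(ct));print(r)
p=cast(w,cv2.boxPoints(r),.074)[:,:2];print(p.round(4),p.mean(0).round(4),np.degrees(np.arctan2(*(p[1]-p[0])[::-1])))
h=cast(w,[(291,170),(344,170),(345,236),(292,236)],.074)[:,:2];print('hand',h.mean(0).round(4),np.linalg.norm(np.diff(h,axis=0),axis=1))
k=cast(w,[(221,163),(405,158),(402,242),(228,245)],.077)[:,:2];print('carton',k.mean(0),np.degrees(np.arctan2(*(k[1]-k[0])[::-1])),np.degrees(np.arctan2(*(k[2]-k[3])[::-1])),np.linalg.norm(np.diff(k,axis=0),axis=1))
t=shot('top')
u=lambda P:[(190+a/3,195+b/3) for a,b in P]
q=cast(t,u([(467,37),(593,37),(590,160),(467,160)]),.05)[:,:2];print('pan',q,q.mean(0))
print('tins l..r',cast(t,u([(73,91),(117,90),(159,88),(202,86),(245,84)]),.076)[:,:2])
E
```

```text
((316.9999694824219, 203.49998474121094), (56.99999237060547, 45.99999237060547), 90.0)
[[ 0.514  -0.3267]
 [ 0.5509 -0.3344]
 [ 0.5418 -0.382 ]
 [ 0.5034 -0.374 ]] [ 0.5276 -0.3543] -11.768784224339157
hand [ 0.5284 -0.3542] [0.04324983 0.0561075  0.04529704]
carton [ 0.52532447 -0.35245686] -10.229963497109331 -10.742923781645658 [0.14788048 0.0704743  0.14817713]
pan [[ 0.62804763 -0.09012581]
 [ 0.62580102 -0.2313501 ]
 [ 0.48756906 -0.22412948]
 [ 0.48959173 -0.08738907]] [ 0.55775236 -0.15824861]
tins l..r [[0.57053845 0.34743981]
 [0.57089995 0.29870418]
 [0.57240805 0.25221472]
 [0.5738983  0.20464209]
 [0.57538781 0.15709366]]
```

Call:
play_rows(steps=[[[0.0025,0.0005,0.033,0],[0,0,0.033,0],[0,0,0.033,0],[0,0,0.033,0],[0,0,0.03,0]]], gripper=0.076)

```text
time: 2.43
ee_pos: [0.5275, -0.354, 0.0973]
tcp_rot: [-180.0, -0.0, 78.3]
wrist_force: [0.4, -0.3, -0.7]
opening: 0.076
grasp_force: 0.0
```

Call:
play_rows(steps=[[[0,0,0.022,0],[0,0,0.022,0],[0,0,0.022,0],[0,0,0,0],[0,0,0,0]]])

```text
time: 2.85
ee_pos: [0.5272, -0.3539, 0.0326]
tcp_rot: [-179.9, -0.0, 78.4]
wrist_force: [0.4, 0.0, 1.0]
opening: 0.0761
grasp_force: 0.0
```

Call:
play_rows(steps=[[[0,0,0,0],[0,0,0,0],[0,0,0,0],[0,0,0,0],[0,0,0,0]]], gripper=0.03, squeeze=35)

```text
time: 3.27
ee_pos: [0.5288, -0.355, 0.0354]
tcp_rot: [179.8, 0.1, 78.4]
wrist_force: [-0.7, -0.1, 6.3]
opening: 0.0456
grasp_force: 36.6
```

Call:
play_rows(steps=[[[0,0,0,0],[0,0,0,0],[0,0,0,0],[0,0,0,0],[0,0,0,0]]])

```text
time: 3.68
ee_pos: [0.5289, -0.3549, 0.0354]
tcp_rot: [179.8, 0.1, 78.4]
wrist_force: [-0.3, 1.4, 6.7]
opening: 0.0463
grasp_force: 36.6
```

Call:
play_rows(steps=[[[0,0,-0.015,0],[0,0,-0.025,0],[0,0,-0.025,0],[0,0,-0.025,0],[0,0,-0.025,0]]])

```text
time: 4.1
ee_pos: [0.5278, -0.3543, 0.15]
tcp_rot: [180.0, 0.0, 78.4]
wrist_force: [-0.4, -0.3, -1.5]
opening: 0.046
grasp_force: 36.1
```

Call:
play_rows(steps=[[[0.02,-0.001,0,0],[0.02,-0.001,0,0],[0.02,-0.001,0,0],[0.02,-0.001,0,0],[0.02,-0.001,0,0]]])

```text
time: 4.52
ee_pos: [0.5432, -0.2545, 0.1489]
tcp_rot: [180.0, 0.0, 78.4]
wrist_force: [0.2, 0.4, -2.1]
opening: 0.0457
grasp_force: 36.3
```

Call:
play_rows(steps=[[[0.024,-0.001,0,0],[0.024,-0.001,0,0],[0.024,-0.001,0,0],[0.016,-0.001,0,0],[0.01,-0.001,0,0]]])

```text
time: 4.93
ee_pos: [0.5582, -0.1567, 0.1489]
tcp_rot: [180.0, -0.0, 78.5]
wrist_force: [0.9, -0.4, -2.1]
opening: 0.0459
grasp_force: 36.2
```

Call:
play_rows(steps=[[[0,0,0,0],[0,0,0,0],[0,0,0,0],[0,0,0,0],[0,0,0,0]]])

```text
time: 5.35
ee_pos: [0.5577, -0.1593, 0.1482]
tcp_rot: [-180.0, 0.0, 78.4]
wrist_force: [0.2, 0.3, -1.3]
opening: 0.0457
grasp_force: 36.2
```

```bash
python3 - <<'E'
from h import *
w=shot('wrist','w2.png')
E
```

```text
(no output)
```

View pics/w2.png

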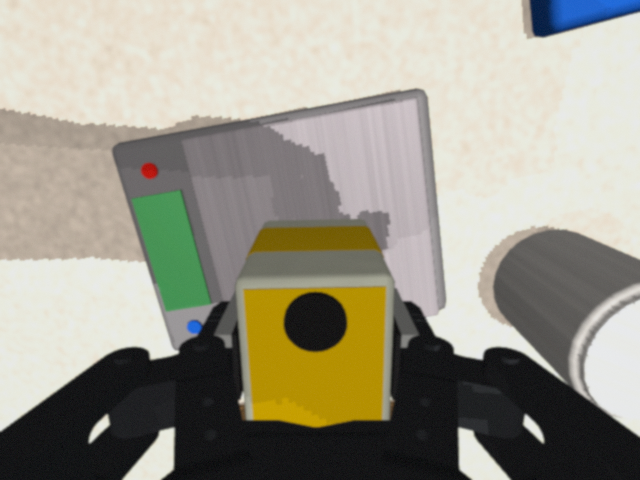

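The wrist view shows the tin held squarely above the pan, whose visible corners are (183,137), (420,95) and (440,305). I'm lowering it now.

Call:
play_rows(steps=[[[0,0,0.02,0],[0,0,0.02,0],[0,0,0.015,0],[0,0,0.008,0],[0,0,0,0]]])

```text
time: 5.82
ee_pos: [0.5568, -0.1584, 0.0833]
tcp_rot: [-179.8, -0.0, 78.4]
wrist_force: [0.7, -0.3, -1.7]
opening: 0.0459
grasp_force: 36.2
```

Call:
play_rows(steps=[[[0,0,0.001,0],[0,0,0.001,0],[0,0,0.001,0],[0,0,0,0],[0,0,0,0]]])

```text
time: 6.23
ee_pos: [0.5581, -0.1584, 0.0829]
tcp_rot: [179.9, 0.0, 78.4]
wrist_force: [-0.4, -0.5, -1.6]
opening: 0.0457
grasp_force: 36.2
```

Call:
play_rows(steps=[[[0,0,0.001,0],[0,0,0.001,0],[0,0,0,0],[0,0,0,0],[0,0,0,0]]])

```text
time: 6.65
ee_pos: [0.5581, -0.1584, 0.0814]
tcp_rot: [179.9, 0.0, 78.4]
wrist_force: [-1.7, 1.2, 5.1]
opening: 0.0456
grasp_force: 36.7
```

Call:
play_rows(steps=[[[0,0,0,0],[0,0,0,0],[0,0,0,0],[0,0,0,0],[0,0,0,0]]], gripper=0.08)

```text
time: 7.07
ee_pos: [0.5579, -0.1584, 0.0802]
tcp_rot: [-180.0, 0.0, 78.4]
wrist_force: [-0.2, -0.3, -0.0]
opening: 0.0801
grasp_force: 0.0
```

Call:
play_rows(steps=[[[0,0,-0.025,0],[0,0,-0.03,0],[0,0,-0.03,0],[0,0,-0.03,0],[0,0,-0.03,0]]])

```text
time: 7.48
ee_pos: [0.5576, -0.1583, 0.2267]
tcp_rot: [-180.0, -0.0, 78.4]
wrist_force: [-0.3, 0.2, -0.6]
opening: 0.0796
grasp_force: 0.0
```

Call:
play_rows(steps=[[[0,0,0,0],[0,0,0,0],[0,0,0,0],[0,0,0,0],[0,0,0,0]]])

```text
time: 7.9
ee_pos: [0.5574, -0.1582, 0.2239]
tcp_rot: [-179.9, -0.0, 78.4]
wrist_force: [0.8, 0.4, -0.2]
opening: 0.0801
grasp_force: 0.0
```

```bash
python3 - <<'E'
from h import *
w=shot('wrist','w3.png'); hsv=cv2.cvtColor(w['img'],cv2.COLOR_BGR2HSV)
m=cv2.inRange(hsv,(20,170,60),(36,255,255))
m=cv2.morphologyEx(m,cv2.MORPH_OPEN,np.ones((3,3)))
cs,_=cv2.findContours(m,0,1);ct=max(cs,key=cv2.contourArea);r=cv2.minAreaRect(cv2.convexHull(ct));print(r)
p=cast(w,cv2.boxPoints(r),.12)[:,:2];print(p.round(4),p.mean(0).round(4),np.degrees(np.arctan2(*(p[1]-p[0])[::-1])),np.linalg.norm(np.diff(p,axis=0),axis=1))
print(bot.get_obs()['ee_pos'],bot.get_obs()['tcp_rot'])
t=shot('top');print(cast(t,[(257.3,223.7),(228.5,225)],.076))
E
```

```text
((316.5, 233.0), (74.0, 61.0), 90.0)
[[ 0.5432 -0.1302]
 [ 0.5803 -0.1377]
 [ 0.5715 -0.186 ]
 [ 0.5323 -0.178 ]] [ 0.5568 -0.158 ] -11.545777810100853 [0.03787683 0.04903786 0.03993673]
[ 0.55748222 -0.15825119  0.22408538] [-1.79893043e+02 -8.55774597e-03  7.84248209e+01]
[[0.57378876 0.20475293 0.076     ]
 [0.57092557 0.30036523 0.076     ]]
```

View pics/w3.png

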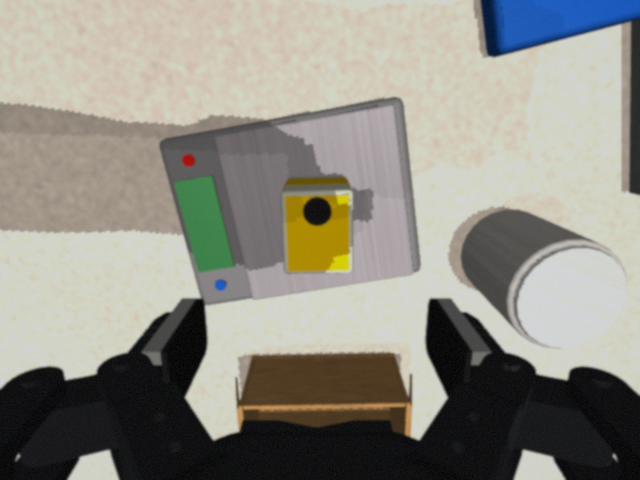

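The yellow tin stands well inside the pan (top at (317,233)) and has been let go. Next I move to the tray to open the gap.

Call:
play_rows(steps=[[[0.032,-0.005,-0.003,0],[0.032,-0.005,-0.003,0],[0.032,-0.005,-0.003,0],[0.032,-0.005,-0.003,0],[0.032,-0.005,-0.003,0]]])

```text
time: 8.42
ee_pos: [0.5651, 0.0048, 0.24]
tcp_rot: [-180.0, 0.0, 78.4]
wrist_force: [0.8, 0.5, 0.6]
opening: 0.0799
grasp_force: 0.0
```

Call:
play_rows(steps=[[[0.032,-0.005,-0.003,0],[0.032,-0.005,-0.003,0],[0.032,-0.005,-0.003,0],[0.032,-0.005,-0.003,0],[0.032,-0.005,-0.003,0]]])

```text
time: 8.83
ee_pos: [0.5728, 0.1667, 0.2551]
tcp_rot: [-180.0, 0.0, 78.4]
wrist_force: [1.3, -1.1, -0.1]
opening: 0.0799
grasp_force: 0.0
```

Call:
play_rows(steps=[[[0.031,-0.006,0,0],[0.03,-0.006,0,-0.114],[0,0,0,-0.115],[0,0,0,0],[0,0,0,0]]])

```text
time: 9.25
ee_pos: [0.5734, 0.2273, 0.2548]
tcp_rot: [-180.0, 0.0, 91.4]
wrist_force: [0.3, 0.5, -0.3]
opening: 0.0802
grasp_force: 0.0
```

```bash
cat > tray.py <<'E'
from h import *
import sys
w=shot('wrist',sys.argv[1]); hsv=cv2.cvtColor(w['img'],cv2.COLOR_BGR2HSV)
for n,lo,hi,z in(('red',(0,150,60),(9,255,255),.076),('red2',(172,150,60),(180,255,255),.076),('green',(50,120,50),(80,255,255),.076),('blue',(100,140,50),(125,255,255),.076),('yellow',(20,170,60),(36,255,255),.076)):
    m=cv2.morphologyEx(cv2.inRange(hsv,lo,hi),cv2.MORPH_OPEN,np.ones((3,3)))
    for ct in cv2.findContours(m,0,1)[0]:
        if cv2.contourArea(ct)<600: continue
        r=cv2.minAreaRect(cv2.convexHull(ct)); p=cast(w,cv2.boxPoints(r),z)[:,:2]
        e=p[1]-p[0];print(n,np.round(r[0]),'c',p.mean(0).round(4),'ang',np.degrees(np.arctan2(e[1],e[0])).round(1),np.linalg.norm(np.diff(p,axis=0),axis=1)[:2].round(3))
o=bot.get_obs();print(o['ee_pos'],o['tcp_rot'],o['q'].round(1),o['time'])
E
python3 tray.py w4.png
```

```text
red [322. 232.] c [0.5777 0.2073] ang 1.4 [0.048 0.039]
green [322. 176.] c [0.5763 0.2542] ang 1.4 [0.048 0.038]
blue [320. 115.] c [0.5743 0.3008] ang 1.4 [0.047 0.038]
yellow [58. 90.] c [0.3756 0.3124] ang 1.4 [0.084 0.084]
[0.57349792 0.22683949 0.25505637] [-1.79973905e+02  1.94355396e-02  9.13011503e+01] [ 21.6  15.3  24.5  99.3  -0.  110.3] 9.3
```

View pics/w4.png

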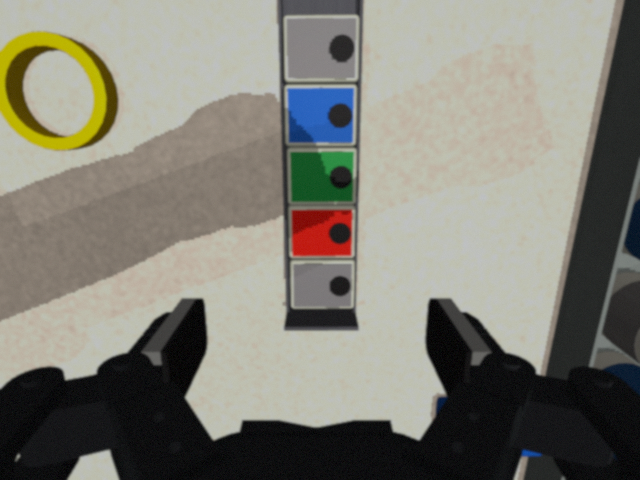

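The wrist view shows the row in column 322, with red at row 232, green at 176 and blue at 115. The tray yaw is about 1.5–2°. I'll grip red by its ends and push it right.

Call:
play_rows(steps=[[[-0.01,0.002,0.03,0],[-0.0095,0.0017,0.03,0],[0,0,0.03,0],[0,0,0.03,0],[0,0,0.03,0]]], gripper=0.078)

```text
time: 9.72
ee_pos: [0.5778, 0.2064, 0.1042]
tcp_rot: [180.0, -0.0, 91.2]
wrist_force: [1.0, 0.2, 0.1]
opening: 0.0782
grasp_force: 0.0
```

Call:
play_rows(steps=[[[0,0,0.025,0],[0,0,0.02,0],[0,0,0.018,0],[0,0,0,0],[0,0,0,0]]])

```text
time: 10.13
ee_pos: [0.5773, 0.2068, 0.042]
tcp_rot: [-179.9, 0.0, 91.4]
wrist_force: [-0.4, 0.6, 0.1]
opening: 0.0775
grasp_force: 0.0
```

Call:
play_rows(steps=[[[0,0,0,0],[0,0,0,0],[0,0,0,0],[0,0,0,0],[0,0,0,0]]], gripper=0.045, squeeze=20)

```text
time: 10.55
ee_pos: [0.5788, 0.208, 0.0443]
tcp_rot: [179.8, -0.0, 91.5]
wrist_force: [-0.1, -1.8, 7.0]
opening: 0.0556
grasp_force: 23.3
```

Call:
play_rows(steps=[[[-0.005,0,-0.001,0],[-0.006,0,0,0],[-0.006,0,0,0],[-0.006,0,0,0],[-0.005,0,0,0]]])

```text
time: 10.97
ee_pos: [0.5793, 0.1803, 0.0447]
tcp_rot: [179.9, -0.1, 91.6]
wrist_force: [-0.8, 10.2, 14.2]
opening: 0.0556
grasp_force: 24.6
```

Call:
play_rows(steps=[[[0,0,0,0],[0,0,0,0],[0,0,0,0],[0,0,0,0],[0,0,0,0]]])

```text
time: 11.38
ee_pos: [0.5793, 0.1797, 0.0446]
tcp_rot: [179.9, -0.0, 91.5]
wrist_force: [-0.9, 1.6, 8.1]
opening: 0.0554
grasp_force: 23.7
```

Call:
play_rows(steps=[[[0,0,0,0],[0,0,0,0],[0,0,0,0],[0,0,-0.035,0],[0,0,-0.035,0]]], gripper=0.078)

```text
time: 11.8
ee_pos: [0.5769, 0.1792, 0.1115]
tcp_rot: [-179.7, 0.1, 91.5]
wrist_force: [0.8, 0.5, -0.4]
opening: 0.0779
grasp_force: 0.0
```

Call:
play_rows(steps=[[[0.025,0,0,0],[0.025,0,0,0],[0.025,-0.0007,0,0],[0,0,0,0],[0,0,0,0]]])

```text
time: 12.22
ee_pos: [0.5754, 0.2556, 0.1127]
tcp_rot: [-180.0, 0.0, 91.7]
wrist_force: [0.3, -0.2, 0.6]
opening: 0.0779
grasp_force: 0.0
```

Call:
play_rows(steps=[[[0,0,0.03,0],[0,0,0.025,0],[0,0,0.0155,0],[0,0,0,0],[0,0,0,0]]])

```text
time: 12.63
ee_pos: [0.5754, 0.2537, 0.0422]
tcp_rot: [-179.9, 0.1, 91.5]
wrist_force: [0.2, 0.2, 0.2]
opening: 0.0783
grasp_force: 0.0
```

Call:
play_rows(steps=[[[0,0,0,0],[0,0,0,0],[0,0,0,0],[0,0,0,0],[0,0,0,0]]], gripper=0.045)

```text
time: 13.05
ee_pos: [0.5768, 0.255, 0.0447]
tcp_rot: [179.8, -0.0, 91.5]
wrist_force: [0.3, -2.8, 7.5]
opening: 0.0554
grasp_force: 25.2
```

Call:
play_rows(steps=[[[0.005,0,-0.001,0],[0.006,0,0,0],[0.006,0,0,0],[0.006,0,0,0],[0.005,0,0,0]]])

```text
time: 13.47
ee_pos: [0.5755, 0.2829, 0.0447]
tcp_rot: [179.9, 0.1, 91.5]
wrist_force: [0.8, -6.5, 5.8]
opening: 0.0557
grasp_force: 25.1
```

Call:
play_rows(steps=[[[0,0,0,0],[0,0,0,0],[0,0,0,0],[0,0,0,0],[0,0,0,0]]])

```text
time: 13.88
ee_pos: [0.5755, 0.2836, 0.0447]
tcp_rot: [179.9, -0.1, 91.6]
wrist_force: [0.6, 0.1, 4.7]
opening: 0.0559
grasp_force: 25.1
```

Call:
play_rows(steps=[[[0,0,0,0],[0,0,0,0],[0,0,0,0],[0,0,-0.035,0],[0,0,-0.035,0]]], gripper=0.078)

```text
time: 14.3
ee_pos: [0.5734, 0.2823, 0.1119]
tcp_rot: [-179.7, 0.1, 91.6]
wrist_force: [0.7, -0.2, 0.8]
opening: 0.0779
grasp_force: 0.0
```

Call:
play_rows(steps=[[[-0.018,0,-0.03,0],[-0.018,0,-0.03,0],[-0.018,0,-0.03,0],[0,0,-0.03,0],[0,0,-0.02,0]]])

```text
time: 14.72
ee_pos: [0.5767, 0.228, 0.2571]
tcp_rot: [179.9, -0.1, 91.5]
wrist_force: [0.3, 0.9, 0.8]
opening: 0.0779
grasp_force: 0.0
```

```bash
python3 tray.py w5.png
```

```text
red [316. 260.] c [0.5781 0.1832] ang 1.4 [0.048 0.038]
green [315. 140.] c [0.5747 0.2825] ang 1.5 [0.047 0.038]
blue [314.  78.] c [0.5728 0.3284] ang 90.2 [0.038 0.048]
yellow [56. 92.] c [0.3767 0.3125] ang 1.5 [0.082 0.083]
[0.57722883 0.22868024 0.26026817] [ 1.79640465e+02 -1.44190541e-01  9.14992735e+01] [ 21.6  15.6  25.6  99.5   0.  110.1] 14.7667
```

View pics/w5.png

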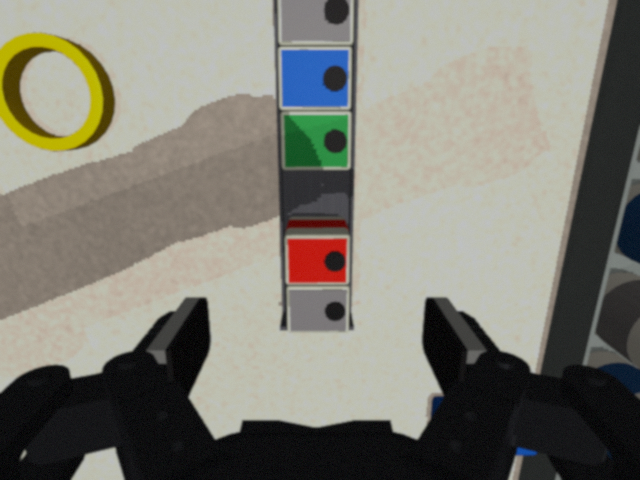

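The gap is open between green (row 140) and red (row 260). I'll remeasure it with the arm settled.

```bash
python3 tray.py w6.png; python3 - <<'E'
from h import *
im=cv2.imread('pics/w6.png');print(im[100:345:3,305].tolist())
E
```

```text
red [315. 260.] c [0.5781 0.183 ] ang 1.4 [0.048 0.038]
green [314. 142.] c [0.5747 0.2825] ang 1.5 [0.047 0.038]
blue [313.  80.] c [0.5728 0.3285] ang 90.1 [0.038 0.048]
yellow [56. 92.] c [0.3762 0.3127] ang 1.6 [0.082 0.084]
[0.57742633 0.22906041 0.25786649] [ 1.79692329e+02 -1.26530316e-01  9.15234951e+01] [ 21.6  15.6  25.3  99.3   0.  110.1] 14.8167
[[190, 100, 44], [190, 100, 45], [187, 106, 58], [159, 168, 164], [124, 138, 136], [162, 181, 160], [77, 153, 53], [76, 153, 53], [75, 152, 53], [74, 151, 52], [69, 143, 47], [68, 139, 44], [56, 114, 38], [37, 88, 24], [40, 89, 26], [37, 88, 22], [33, 84, 14], [38, 85, 21], [39, 86, 22], [36, 85, 18], [36, 84, 19], [38, 86, 23], [49, 90, 43], [95, 107, 105], [53, 51, 50], [54, 51, 49], [50, 47, 49], [51, 48, 49], [50, 48, 47], [49, 45, 46], [48, 47, 45], [51, 48, 47], [52, 48, 49], [50, 47, 47], [54, 51, 49], [77, 73, 71], [81, 77, 77], [78, 75, 74], [50, 49, 49], [69, 74, 72], [38, 43, 84], [11, 14, 86], [13, 17, 84], [71, 80, 85], [73, 82, 81], [132, 147, 146], [124, 136, 190], [24, 28, 193], [15, 28, 189], [24, 30, 194], [14, 24, 192], [22, 30, 193], [19, 28, 192], [21, 29, 192], [22, 30, 193], [18, 29, 192], [21, 27, 192], [16, 26, 190], [22, 31, 192], [24, 30, 193], [34, 38, 193], [123, 136, 161], [141, 157, 156], [143, 146, 146], [123, 121, 124], [122, 121, 124], [121, 119, 122], [121, 120, 123], [120, 119, 123], [121, 120, 124], [120, 119, 120], [121, 118, 124], [122, 120, 123], [119, 117, 122], [119, 118, 121], [121, 119, 122], [121, 121, 124], [158, 171, 173], [170, 186, 188], [176, 191, 189], [179, 193, 191], [176, 190, 189]]
```

Call:
play_rows(steps=[[[-0.032,-0.0024,0,0],[-0.032,-0.0024,0,0],[-0.032,-0.0024,0,0],[-0.032,-0.0024,0,0],[-0.032,-0.0024,0,0]]])

```text
time: 15.23
ee_pos: [0.5683, 0.0675, 0.2524]
tcp_rot: [-179.9, 0.0, 91.6]
wrist_force: [0.0, -0.2, -0.1]
opening: 0.0782
grasp_force: 0.0
```

Call:
play_rows(steps=[[[-0.032,-0.0024,0,0],[-0.032,-0.0024,0,0],[-0.032,-0.0024,0,0],[-0.032,-0.0024,0,0],[-0.032,-0.0024,0,0]]])

```text
time: 15.65
ee_pos: [0.5606, -0.0929, 0.2525]
tcp_rot: [-179.9, -0.0, 91.6]
wrist_force: [1.1, 0.8, 0.3]
opening: 0.0782
grasp_force: 0.0
```

Call:
play_rows(steps=[[[-0.032,-0.0024,0,0],[-0.034,-0.0024,0,0],[0,0,0,-0.112],[0,0,0,-0.112],[0,0,0,-0.112]]])

```text
time: 16.07
ee_pos: [0.5578, -0.1584, 0.2522]
tcp_rot: [-179.9, -0.1, 111.0]
wrist_force: [-0.5, -0.1, 0.6]
opening: 0.0781
grasp_force: 0.0
```

Call:
play_rows(steps=[[[0,0,0,-0.112],[0,0,0,-0.112],[0,0,0,-0.112],[0,0,0,-0.112],[0,0,0,-0.112]]])

```text
time: 16.48
ee_pos: [0.558, -0.1575, 0.2524]
tcp_rot: [-180.0, -0.1, 143.2]
wrist_force: [-0.0, 1.4, -0.2]
opening: 0.0778
grasp_force: 0.0
```

Call:
play_rows(steps=[[[0,0,0,-0.112],[0,0,0,-0.112],[0,0,0,-0.112],[0,0,0,-0.112],[0,0,0,0]]])

```text
time: 16.9
ee_pos: [0.558, -0.1575, 0.2525]
tcp_rot: [180.0, -0.1, 168.9]
wrist_force: [-0.3, -0.7, -0.6]
opening: 0.078
grasp_force: 0.0
```

```bash
sed -i "s/'yellow',(20,170,60),(36,255,255),.076/'yellow',(20,170,60),(36,255,255),float(sys.argv[2])/" tray.py; python3 tray.py w7.png .12
```

```text
yellow [314. 224.] c [ 0.5574 -0.1584] ang 78.9 [0.048 0.039]
[ 0.55802178 -0.15750072  0.25261291] [ 1.79986408e+02 -8.82537498e-02  1.68460530e+02] [-15.8   9.8  17.8  98.1   0.   -4.2] 16.95
```

Call:
play_rows(steps=[[[0,-0.0008,0.035,0],[0,0,0.035,0],[0,0,0.035,0],[0,0,0.03,0],[0,0,0.03,0]]])

```text
time: 17.37
ee_pos: [0.5573, -0.1582, 0.0864]
tcp_rot: [180.0, -0.1, 168.3]
wrist_force: [-0.3, -0.1, -0.6]
opening: 0.078
grasp_force: 0.0
```

Call:
play_rows(steps=[[[0,0,0.001,0],[0,0,0,0],[0,0,0,0],[0,0,0,0],[0,0,0,0]]])

```text
time: 17.78
ee_pos: [0.5591, -0.1588, 0.09]
tcp_rot: [-180.0, 0.2, 168.5]
wrist_force: [0.3, -0.8, -0.2]
opening: 0.0777
grasp_force: 0.0
```

Call:
play_rows(steps=[[[0,0,0,0],[0,0,0,0],[0,0,0,0],[0,0,0,0],[0,0,0,0]]], gripper=0.045, squeeze=35)

```text
time: 18.2
ee_pos: [0.5586, -0.1587, 0.089]
tcp_rot: [-180.0, 0.1, 168.5]
wrist_force: [-0.3, -0.7, 6.1]
opening: 0.0557
grasp_force: 38.0
```

Call:
play_rows(steps=[[[0,0,0,0],[0,0,0,0],[0,0,0,0],[0,0,0,0],[0,0,0,0]]])

```text
time: 18.62
ee_pos: [0.5586, -0.1587, 0.089]
tcp_rot: [-180.0, 0.1, 168.5]
wrist_force: [0.3, 0.1, 5.5]
opening: 0.0556
grasp_force: 38.0
```

Call:
play_rows(steps=[[[0,0,-0.02,0],[0,0,-0.03,0],[0,0,-0.03,0],[0,0,-0.03,0],[0,0,-0.02,0]]])

```text
time: 19.03
ee_pos: [0.5582, -0.1586, 0.2207]
tcp_rot: [-180.0, 0.1, 168.5]
wrist_force: [1.0, -0.4, -1.4]
opening: 0.0554
grasp_force: 38.0
```

Call:
play_rows(steps=[[[0,0,0,0.112],[0,0,0,0.112],[0,0,0,0.112],[0,0,0,0.112],[0,0,0,0.112]]])

```text
time: 19.45
ee_pos: [0.5579, -0.1585, 0.2176]
tcp_rot: [-180.0, -0.0, 136.1]
wrist_force: [-0.0, 0.6, -1.9]
opening: 0.0555
grasp_force: 38.1
```

Call:
play_rows(steps=[[[0,0,0,0.112],[0,0,0,0.112],[0,0,0,0.112],[0,0,0,0.112],[0,0,0,0.112]]])

```text
time: 19.87
ee_pos: [0.5579, -0.1585, 0.2175]
tcp_rot: [-180.0, -0.0, 104.1]
wrist_force: [0.8, 0.5, -1.2]
opening: 0.0557
grasp_force: 38.1
```

Call:
play_rows(steps=[[[0,0,0,0.11],[0,0,0,0.11],[0.025,0.002,0,0],[0.03,0.0025,0,0],[0.03,0.0025,0,0]]])

```text
time: 20.28
ee_pos: [0.5621, -0.0728, 0.2175]
tcp_rot: [-180.0, -0.0, 91.7]
wrist_force: [0.3, 0.5, -1.8]
opening: 0.0555
grasp_force: 38.0
```

Call:
play_rows(steps=[[[0.032,0.0025,0,0],[0.032,0.0025,0,0],[0.032,0.0025,0,0],[0.032,0.0025,0,0],[0.032,0.0025,0,0]]])

```text
time: 20.7
ee_pos: [0.5696, 0.0885, 0.2177]
tcp_rot: [-180.0, 0.0, 91.8]
wrist_force: [0.2, -0.5, -2.7]
opening: 0.0555
grasp_force: 38.0
```

Call:
play_rows(steps=[[[0.032,0.0025,0,0],[0.032,0.0025,0,0],[0.032,0.0025,0,0],[0.03,0.0025,0,0],[0.019,0.0005,0,0]]])

```text
time: 21.12
ee_pos: [0.5756, 0.235, 0.2172]
tcp_rot: [-180.0, -0.0, 91.9]
wrist_force: [0.6, -0.0, -2.1]
opening: 0.0556
grasp_force: 38.0
```

Call:
play_rows(steps=[[[0,0,0,0],[0,0,0,0],[0,0,0,0],[0,0,0,0],[0,0,0,0]]])

```text
time: 21.53
ee_pos: [0.576, 0.2312, 0.218]
tcp_rot: [180.0, 0.0, 91.7]
wrist_force: [0.4, -0.3, -2.0]
opening: 0.0553
grasp_force: 38.0
```

```bash
python3 tray.py w8.png .207
```

```text
green [317. 148.] c [0.5749 0.2823] ang 1.7 [0.047 0.038]
blue [495. 455.] c [0.7385 0.0235] ang 1.6 [0.05  0.053]
blue [316.  76.] c [0.5728 0.3286] ang 90.3 [0.039 0.047]
yellow [316. 348.] c [0.576  0.2053] ang 2.4 [0.068 0.055]
yellow [315. 245.] c [0.5742 0.2534] ang 2.5 [0.057 0.01 ]
yellow [46. 90.] c [0.4757 0.3078] ang 79.4 [0.045 0.032]
[0.5760544  0.23125719 0.21799735] [1.79986773e+02 8.09200637e-05 9.16970183e+01] [ 21.9  14.7  19.7  95.   -0.  110.2] 21.5833
```

View pics/w8.png

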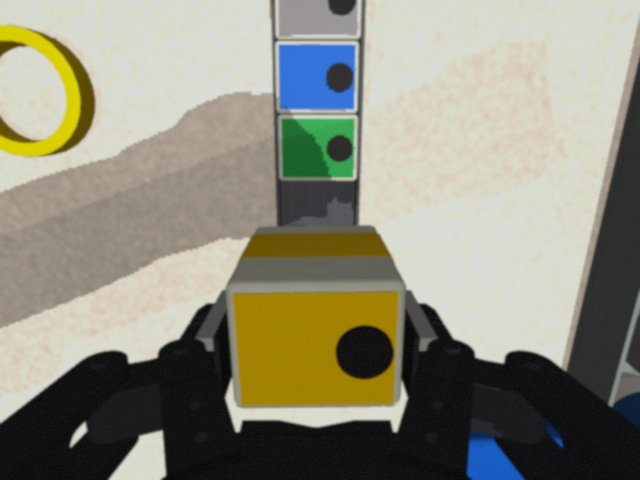

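The wrist view shows the yellow tin held square, with its top face at (316,348), in line with the tray column. Green is at row 148.

```bash
python3 tray.py w9.png .249 | grep -E "yellow|\["; python3 - <<'E'
from h import *
w=shot('wrist'); p=cast(w,[(230,291),(403,288),(398,405),(237,407)],.249)[:,:2]; print(p.round(4),p.mean(0))
E
```

```text
green [318. 148.] c [0.5749 0.2824] ang 1.7 [0.047 0.038]
blue [495. 455.] c [0.7386 0.0236] ang 1.6 [0.05  0.053]
blue [316.  77.] c [0.5728 0.3284] ang 1.7 [0.047 0.038]
yellow [316. 348.] c [0.5751 0.2317] ang 2.4 [0.049 0.04 ]
yellow [315. 245.] c [0.5739 0.2666] ang 2.4 [0.041 0.007]
yellow [46. 90.] c [0.5023 0.3061] ang 79.4 [0.033 0.023]
[0.57604838 0.23138494 0.21801182] [ 1.79984529e+02 -2.42651428e-03  9.17076486e+01] [ 21.9  14.8  19.7  95.   -0.  110.2] 21.6333
[[0.5486 0.2514]
 [0.6006 0.2539]
 [0.6027 0.2124]
 [0.5497 0.21  ]] [0.57540105 0.23194207]
```

Call:
play_rows(steps=[[[0.001,0.001,0.02,0],[0,0,0.025,0],[0,0,0.025,0],[0,0,0.02,0],[0,0,0,0]]])

```text
time: 22.1
ee_pos: [0.5751, 0.2322, 0.1231]
tcp_rot: [-179.7, 0.1, 91.7]
wrist_force: [-0.4, 0.3, -2.1]
opening: 0.0556
grasp_force: 37.9
```

Call:
play_rows(steps=[[[0,0,0.005,0],[0,0,0.005,0],[0,0,0.005,0],[0,0,0.005,0],[0,0,0.005,0]]])

```text
time: 22.52
ee_pos: [0.5772, 0.2334, 0.1031]
tcp_rot: [179.9, -0.0, 91.8]
wrist_force: [-0.3, -0.1, -2.4]
opening: 0.0558
grasp_force: 38.0
```

In the gap with no contact force; I'll keep lowering.

Call:
play_rows(steps=[[[0,0,0.008,0],[0,0,0.008,0],[0,0,0.008,0],[0,0,0.008,0],[0,0,0.008,0]]])

```text
time: 22.93
ee_pos: [0.5767, 0.2332, 0.0617]
tcp_rot: [-180.0, 0.0, 91.8]
wrist_force: [-0.3, -0.4, -1.8]
opening: 0.0553
grasp_force: 38.0
```

Call:
play_rows(steps=[[[0,0,0.004,0],[0,0,0.004,0],[0,0,0.002,0],[0,0,0,0],[0,0,0,0]]])

```text
time: 23.35
ee_pos: [0.577, 0.2333, 0.053]
tcp_rot: [180.0, -0.0, 91.8]
wrist_force: [0.9, -0.1, -1.3]
opening: 0.0556
grasp_force: 38.0
```

Call:
play_rows(steps=[[[0,0,0.002,0],[0,0,0.002,0],[0,0,0.002,0],[0,0,0.001,0],[0,0,0,0]]])

```text
time: 23.77
ee_pos: [0.5767, 0.2332, 0.0454]
tcp_rot: [-180.0, 0.0, 91.8]
wrist_force: [-0.0, -0.1, -1.7]
opening: 0.0555
grasp_force: 38.0
```

Call:
play_rows(steps=[[[0,0,0,0],[0,0,0,0],[0,0,0,0],[0,0,0,0],[0,0,0,0]]])

```text
time: 24.18
ee_pos: [0.5769, 0.2332, 0.0459]
tcp_rot: [180.0, -0.0, 91.8]
wrist_force: [0.7, 0.5, -0.9]
opening: 0.0556
grasp_force: 38.0
```

Call:
play_rows(steps=[[[0,0,0.001,0],[0,0,0.001,0],[0,0,0,0],[0,0,0,0],[0,0,0,0]]])

```text
time: 24.6
ee_pos: [0.577, 0.2334, 0.045]
tcp_rot: [179.9, -0.0, 91.8]
wrist_force: [-2.6, -1.0, 7.1]
opening: 0.056
grasp_force: 38.8
```

Call:
play_rows(steps=[[[0,0,0,0],[0,0,0,0],[0,0,0,0],[0,0,0,0],[0,0,0,0]]], gripper=0.078)

```text
time: 25.02
ee_pos: [0.5768, 0.2332, 0.0437]
tcp_rot: [-180.0, 0.0, 91.8]
wrist_force: [0.0, -1.3, -0.2]
opening: 0.0778
grasp_force: 0.0
```

Call:
play_rows(steps=[[[0,0,-0.025,0],[0,0,-0.035,0],[0,0,-0.04,0],[0,0,-0.04,0],[0,0,-0.04,0]]])

```text
time: 25.43
ee_pos: [0.5765, 0.2331, 0.2256]
tcp_rot: [-180.0, -0.0, 91.8]
wrist_force: [0.0, 0.0, 0.8]
opening: 0.0778
grasp_force: 0.0
```

Call:
play_rows(steps=[[[-0.02,0,-0.02,0],[-0.02,0,0,0],[0,0,0,0],[0,0,0,0],[0,0,0,0]]])

```text
time: 25.85
ee_pos: [0.5779, 0.1935, 0.243]
tcp_rot: [-179.9, 0.0, 91.8]
wrist_force: [-0.0, -0.1, 0.2]
opening: 0.0776
grasp_force: 0.0
```

```bash
python3 tray.py w10.png .076
```

```text
red [318. 225.] c [0.5786 0.183 ] ang 1.8 [0.048 0.038]
green [317.  92.] c [0.5751 0.2825] ang 1.8 [0.047 0.038]
blue [316.  26.] c [0.573  0.3259] ang 1.8 [0.048 0.033]
yellow [316. 160.] c [0.5758 0.2344] ang 1.8 [0.048 0.038]
yellow [50. 54.] c [0.385  0.3015] ang 1.8 [0.069 0.071]
[0.57785964 0.1937248  0.24284701] [-1.79922389e+02  1.15407912e-02  9.17889628e+01] [ 18.5  13.8  21.4  97.7   0.  106.7] 25.9
```

View pics/w10.png

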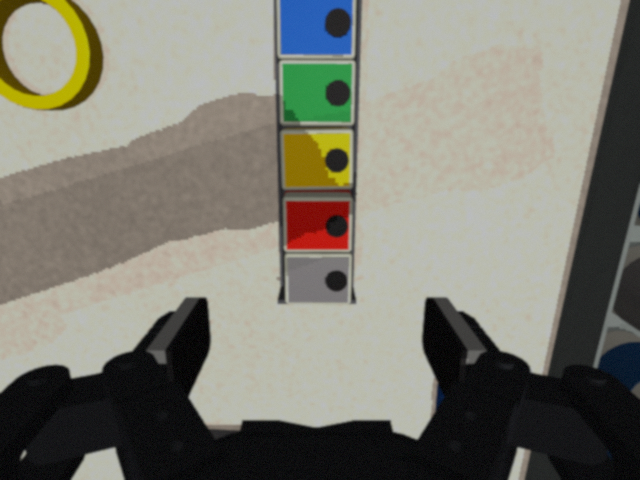

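The yellow tin (row 160) stands in line between green (92) and red (225). Its centre is about 51 mm left of red's, and the gripper is clear of everything.

```bash
python3 -c "
from workcell import bot
print(bot.job_done())"
```

```text
the job is handed in; nothing more can be done
None
```

I weighed the yellow tin on the pan, then stood it in the tray between green and red, about 51 mm left of red and in line with the row; the job is handed in at about 26 s, but no verdict came back.

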